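# Unclip the retaining bar and slide the washed valve blocks out as one row

## Robot

A 7-joint arm with a two-finger parallel gripper is mounted at the origin on the work surface. World frame = base frame: x ahead of the robot, y to its left, z up, the work surface at z = 0. Lengths are in m, angles in rad, forces in N, time in s.
With the tool pointing down it reaches from about 0.4 to 0.9 m from the base axis. Payload 5.6 kg.
Tool frame: the origin (TCP) lies midway between the tips of the shut fingers; the grasp point (between the pads) lies behind it (bot.pinch_z is the z of the grasp point in the tool frame, in m); z points along the fingers, y is the direction in which the jaws open and shut (so a half turn about z gives the same grasp; the last joint's range is limited). The gripper opens to 92 mm and grips with 3 to 60 N. Pads are 20 mm wide; open, the fingers measure 128 mm over their backs; the gripper's body (75 mm by 189 mm) begins 69 mm behind the grasp point.
Start: joints at [1.136, 0.468, -0.012, 1.603, 0.006, 1.071, -0.056], TCP at [0.248, -0.601, 0.18] pointing down, gripper open.
Joint ranges: [-2.53, 2.53], [-0.31, 2.02], [-1.57, 1.55], [0.28, 2.44], [-1.29, 4.43], [0.15, 1.84], [-2.92, 2.92]. Speed limits (rad/s): [2.57, 2.57, 3.14, 3.14, 3.14, 3.14, 3.14].

## Interface

Orientations are given as a unit quaternion [x, y, z, w].
In Python, from plant import bot gives the robot as it stands.
- The arm moves only by the shell command python3 -m handwheel 'ROWS'. ROWS is JSON, a list of rows, each a list of 3 entries, a list of its own where there are three numbers: the opening in per cent of the stroke, from 0 (shut) to 100 (fully open), then the shift along the world's x, y, z in m, then the turn, a rotation vector about the world's x, y, z in rad. A call has 1 to 8 rows; each row shifts and turns the commanded pose from where the row before left it; what a row does not reach is not made up. A row lasts 1/10 s, in which the tool goes at most 50 mm and 8.59 degrees, less where a joint would pass 70% of its speed; a pose out of reach is approached as far as the arm can. A call is refused whole if a number of a shift passes 0.05 or a number of a turn 0.15, either way. A call with a gripper value outside its range is refused whole. The fingers move at their own pace and stop on an object; the grip force is fixed at half the most. Time passes only in rows, so rows that do not move let the fingers close. It gives the time, the measured TCP pose, the force and the opening at its end, in the units of the state.
- bot.observe(): the state, without advancing time (a new reading comes with each control period).
- bot.capture(name): name is "scene" or "top"; returns the picture (384x512x3 uint8, blue, green, red); there is no depth.
- bot.camera_model(name): a dict with "fovy" (degrees; the focal length in pixels is half the picture's height over the tangent of half this angle, whatever the lens; pixels are square), "cx", "cy" (the principal point, pixels), "R" (3x3) and "t" (3): a world point X has camera coordinates R X + t. Camera axes: x right, y down, z forward; pixel columns grow to the right and rows downward; lengths in m; the calibration is good to about 2 mm. A picture is of the moment at which its call begins. camera_model takes no time and is no camera call.
- bot.close_job(): hands the job in, once; it reports no verdict.
The state is a dict: "t": time; "joint_positions": joint angles; "dq": joint speeds; "tau": joint torques, N m; "eef_pos": TCP position; "ee_rot": TCP orientation; "ft_force": force on the tool from outside, world axes, zero at the start; "wrist_torque": the same for the moment, N m; "opening": finger opening in m.
Only numpy, scipy, OpenCV 4.12 (cv2) and the standard library are available. Lean on these libraries where they do the work, as an engineer would, in place of code of your own. Each camera call takes 0.05 s, during which the arm holds its last target.

## Task

Unload the steel washing carrier: pull the round retaining bar straight forward out of its two spring clips and lay it flat in the blue tray without dropping it, leaving the valve blocks where they stand meanwhile. Then slide the three blocks out of the open end together, as one closed row, until all three stand wholly on the black-lined inspection tray, still in one straight, closed row square to the tray. Do not let the row break up on the way, and do not disturb the things lying around.

Things in the scene. Friction and masses are not known exactly. Their poses are not given: they have to be found in the camera images.
- carrier: Fixed steel washing carrier: a straight lane, open at one end. Origin on the bench, on the lane's centre line, below the clipped bar. +y runs along the lane to the open end (forward), x across, z up. Floor 8 mm above the bench, y = -256 to +15 mm. Lane 76 mm wide between rails 22 mm high above the floor; inner face of the rear wall (30 mm above the floor) at y = -251 mm.
- clip_l (a point): Spring-steel C-clip on the carrier at x = -62 mm; the point is its centre, where the bar's axis lies, 40 mm above the bench. Its mouth opens forward (carrier +y). Clip 16 mm wide, 15 mm above and below its centre, to 15 mm forward; its bracket 11 to 18 mm behind. Its jaws spring apart: the bar comes out of both clips within about 16 mm of forward pull, 10 to 20 N in all.
- clip_r (a point): The other clip, just the same, at x = +62 mm: same height, mouth also forward.
- bar_mid (a point): Centre of the round steel retaining bar, along its own x: 20 mm diameter, 188 mm long, 0.16 kg, with square red ends 30 x 30 x 20 mm outside the clips (it does not roll). Clipped across the lane at the start, along the carrier's x, with 108 mm of bare bar between the clips and over 40 mm clear behind it. Lying in the blue tray, its centre is 19 mm above the bench.
- bartray: Fixed shallow blue tray for the bar, 104 x 250 x 20 mm high outside, walls and floor 4 mm (inside 96 x 242 mm). Origin at the centre of its underside, on the bench; y is its long axis.
- itray: Fixed inspection tray, aluminium, black rubber lining, end to end with the carrier (gap 4 mm). Origin on the bench, mid-edge next to the carrier; y runs away from the carrier, nearly in line with the lane. 136 mm wide (x), 220 mm long (y). Surface 7 mm above the bench, 1 mm below the carrier's floor. Lips 16 mm above the bench: inner faces at x = -64 and +64, y = 216 mm; none at the carrier.
- hub: Loose steel toothed clutch hub, a bystander: 108 mm diameter, 54 mm high, 0.6 kg. Origin at the centre of its underside.
- spray: Loose spray can with a yellow band, a bystander: 58 mm diameter, 150 mm high. Origin at the centre of its underside.
- wrench: Loose open-ended spanner lying on the bench beyond the carrier, a bystander: about 170 mm long along its x axis.
- block1_mid (a point): Cast aluminium valve block with a black solenoid (18 mm high) on top; the point is the centre of the block, 21 mm above its underside. 72 mm across the lane (x), 46 mm along it (y), 42 mm high without solenoid, about 0.26 kg. Front block, with about 53 mm of empty lane between it and the bar.
- block2_mid (a point): Cast aluminium valve block with a black solenoid (18 mm high) on top; the point is the centre of the block, 21 mm above its underside. 72 mm across the lane (x), 46 mm along it (y), 42 mm high without solenoid, about 0.26 kg. Middle block, 0 to 4 mm behind the front one.
- block3_mid (a point): Cast aluminium valve block with a black solenoid (18 mm high) on top; the point is the centre of the block, 21 mm above its underside. 72 mm across the lane (x), 46 mm along it (y), 42 mm high without solenoid, about 0.26 kg. Rear block, 0 to 4 mm behind the middle one; about 46 mm free between its rear face and the rear wall, for the fingers. Pushing the row takes 2 to 8 N.
Not all that is in view belongs to the job. What is shaped like the part that bears block2_mid but orange or purple is not meant.

How it is judged:
On the way, in this order (a step that is already met when the one before it is completed fails the run):
1. the bar is drawn out of both clips, the blocks still where they stood (within 25 mm) (distance between bar_mid and carrier above 0.055 m and (y of bar_mid in the frame of carrier above 0.03 m or z of bar_mid in the frame of carrier above 0.07 m) and distance of each of block1_mid, block2_mid, block3_mid from where it was at the start of the episode below 0.025 m), for 0.1 s.
2. the bar lies in the blue tray, let go, the blocks still in the carrier (x of bar_mid in the frame of bartray between -0.04 and 0.04 m and y of bar_mid in the frame of bartray between -0.035 and 0.035 m and z of bar_mid in the frame of bartray below 0.026 m and linear speed of bar below 0.03 m/s and contact force between the fingers and bar below 0.1 N and distance of each of block1_mid, block2_mid, block3_mid from where it was at the start of the episode below 0.025 m), for 0.2 s.
At the end, for the whole second after the job is handed in: Bar let go, flat in the blue tray (centre within 40 mm of its middle across, 35 mm along). Blocks upright, still, wholly on the inspection tray (centres 24 to 196 mm past its near edge, 32 mm of its centre line), square within 0.15 rad, neighbours within 10 mm of line, centres under 54 mm apart (x of bar_mid in the frame of bartray between -0.04 and 0.04 m and y of bar_mid in the frame of bartray between -0.035 and 0.035 m and z of bar_mid in the frame of bartray below 0.026 m and linear speed of each of bar, block1, block2, block3 below 0.03 m/s and contact force between the fingers and bar below 0.1 N and y of block1_mid in the frame of itray between 0.024 and 0.196 m and x of block1_mid in the frame of itray between -0.032 and 0.032 m and angle between the y axis of each of block1_mid, block2_mid, block3_mid and the y axis of itray, either way round below 0.15 rad and angle between each of block1_mid, block2_mid, block3_mid's own z axis and vertical below 0.1 rad and y of block2_mid in the frame of itray between 0.024 and 0.196 m and x of block2_mid in the frame of itray between -0.032 and 0.032 m and y of block3_mid in the frame of itray between 0.024 and 0.196 m and x of block3_mid in the frame of itray between -0.032 and 0.032 m and x of block2_mid in the frame of block1_mid between -0.01 and 0.01 m and distance between block1_mid and block2_mid below 0.054 m and x of block3_mid in the frame of block2_mid between -0.01 and 0.01 m and distance between block2_mid and block3_mid below 0.054 m); the robot touches nothing.
It fails at once if the row breaks up: the first and last block's centres come more than 120 mm apart, or neighbours get more than 20 mm out of line (distance between block1_mid and block3_mid above 0.12 m or x of block2_mid in the frame of block1_mid above 0.02 m or x of block2_mid in the frame of block1_mid below -0.02 m or x of block3_mid in the frame of block2_mid above 0.02 m or x of block3_mid in the frame of block2_mid below -0.02 m).
It fails at once if a block is tipped (more than 0.4 rad) or lifted more than 30 mm (angle between any of block1_mid, block2_mid, block3_mid's own z axis and vertical above 0.4 rad or height (world z) of any of block1_mid, block2_mid, block3_mid above 0.06 m).
It fails at once if the bar is dropped or thrown (over 0.8 m/s while the gripper does not hold it) (linear speed of bar above 0.8 m/s and contact force between the fingers and bar below 0.1 N).
It fails at once if a bystander (hub, spray can, spanner) is moved more than 15 mm (distance of any of hub, spray, wrench from where it was at the start of the episode above 0.015 m).
It also fails if it takes over 64 s, if anything falls off the work surface, if the arm or the gripper's body presses on something with over 40 N, if the wrist force passes 120 N, or if a joint passes its speed limit or range.

## Working session

There is one attempt and no reset: what is moved stays moved. The work goes in short steps, Python scripts to look and compute and a shell command to move; the robot and the scene stay as the last step left them, time stands still between calls to the robot, and variables do not carry over. Pictures are saved under pics/ and viewed, and the job is handed in when it is done.

```bash
ls; mkdir -p pics
python3 - <<'E'
from plant import bot
import cv2,numpy as np
np.set_printoptions(precision=4,suppress=True)
for n in("scene","top"):
    cv2.imwrite(f"pics/{n}0.png",bot.capture(n)); c=bot.camera_model(n); print(n,c)
print(bot.observe(), bot.pinch_z)
E
```

```text
pics
scene {'fovy': 52.66415608484317, 'cx': 250.60382850663478, 'cy': 190.18221443576752, 'R': array([[ 0.8229,  0.5681,  0.0068],
       [ 0.4826, -0.6927, -0.536 ],
       [-0.2998,  0.4443, -0.8442]]), 't': array([-0.5286, -0.1791,  1.3055])}
top {'fovy': 47.8121489637182, 'cx': 250.31031169698412, 'cy': 195.02856704674204, 'R': array([[ 0.0259, -0.9995, -0.0162],
       [-0.987 , -0.023 , -0.1593],
       [ 0.1589,  0.0202, -0.9871]]), 't': array([0.0778, 0.5971, 1.2245])}
{'t': 0.1, 'joint_positions': array([ 1.136 ,  0.4683, -0.0116,  1.6035,  0.006 ,  1.0715, -0.0563]), 'dq': array([ 0.0006, -0.0015,  0.0008, -0.0004,  0.0001, -0.0001,  0.0001]), 'tau': array([  0.0023, -52.1645,  -0.012 , -24.4368,  -0.0568,   0.0141,
         0.    ]), 'eef_pos': array([ 0.2479, -0.6002,  0.1788]), 'ee_rot': array([ 0.9809,  0.1946, -0.0002, -0.0008]), 'ft_force': array([ 0.2257, -0.6123,  0.796 ]), 'wrist_torque': array([-0.0121,  0.0468,  0.0079]), 'opening': 0.09220121786069665} -0.0187
```

View pics/scene0.png

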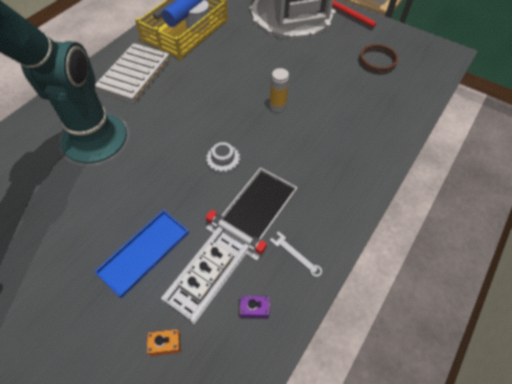

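View pics/top0.png

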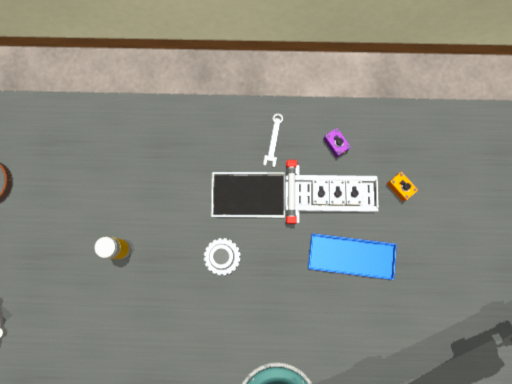

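Scene view: the bar's red ends are at about (211,216) and (262,245). The three silver blocks are at about (191,280), (205,266) and (217,252), the blue tray at (143,255). Top view: bar ends (292,164) and (291,219), blocks about (321,193), (338,192), (355,192), inspection tray (248,194), blue tray (352,257). The orange (402,186) and purple (337,143) blocks are decoys. Next, closer crops.

Run:
```python
import cv2
a=cv2.imread("pics/top0.png")[150:290,200:410]; cv2.imwrite("pics/top0c.png",cv2.resize(a,None,fx=3.8,fy=3.8,interpolation=cv2.INTER_CUBIC))
a=cv2.imread("pics/scene0.png")[160:330,90:310]; cv2.imwrite("pics/scene0c.png",cv2.resize(a,None,fx=3.5,fy=3.5,interpolation=cv2.INTER_CUBIC))
```

```text
(no output)
```

View pics/top0c.png

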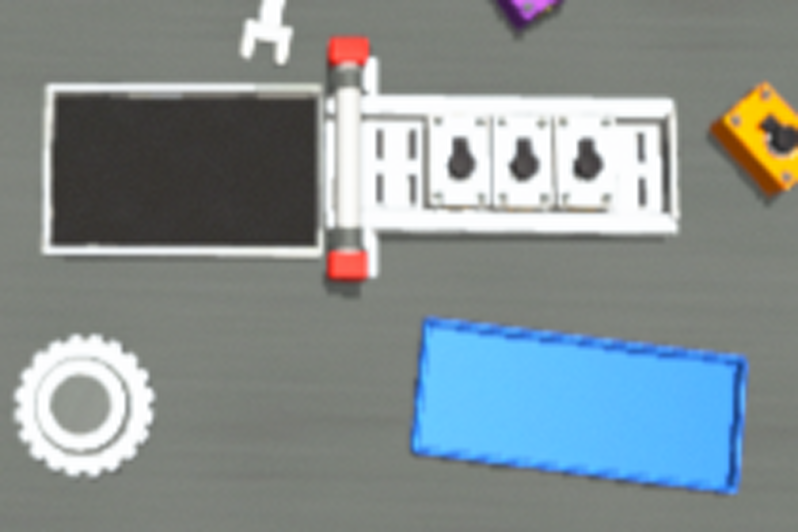

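View pics/scene0c.png

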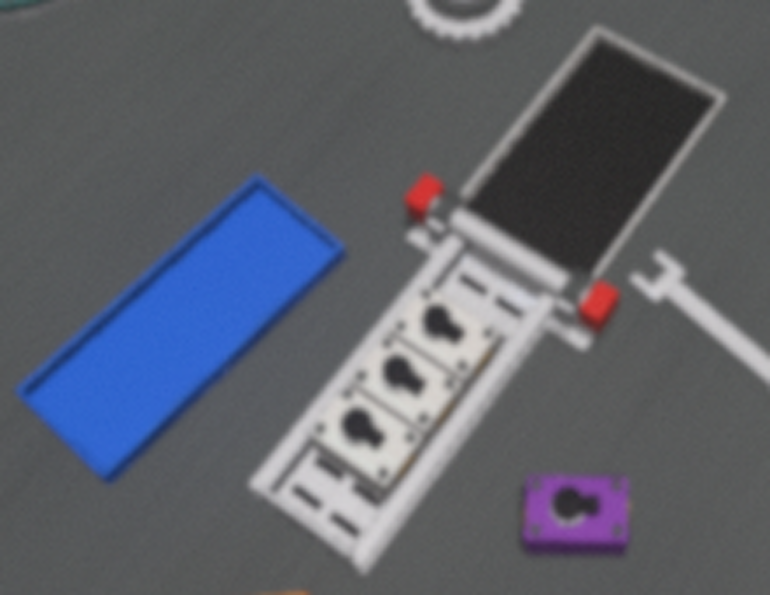

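```bash
cat > h.py <<'E'
import numpy as np,cv2
from plant import bot
np.set_printoptions(precision=4,suppress=True)
def K(n):
    c=bot.camera_model(n); f=192/np.tan(np.radians(c["fovy"]/2)); return f,c["cx"],c["cy"],np.array(c["R"]),np.array(c["t"])
def ray(n,uv,z):
    f,cx,cy,R,t=K(n); d=R.T@np.array([(uv[0]-cx)/f,(uv[1]-cy)/f,1]); o=-R.T@t
    return (o+d*(z-o[2])/d[2])[:2]
def proj(n,X):
    f,cx,cy,R,t=K(n); p=R@np.asarray(X)+t; return np.array([cx+f*p[0]/p[2],cy+f*p[1]/p[2]])
def T(uv): return np.array(uv)/3.8+[200,150]-[0.37,0.37]
def S(uv): return np.array(uv)/3.5+[90,160]-[0.36,0.36]
E
python3 - <<'E'
from h import *
for nm,uv,z in [("endFar top",(349,51),.055),("endNear top",(348,265),.055),
 ("rear far corner",(674,99),.038),("rear near",(679,233),.038),
 ("it far-far",(47,86),.016),("it far-near",(44,252),.016),("it near-edge f",(322,87),.016),("it ne n",(321,254),.016),
 ("bt a",(426,319),.02),("bt b",(747,357),.02),("bt c",(738,494),.02),("bt d",(413,453),.02),
 ("b1 front f",(430,115),.05),("b1 n",(428,206),.05),("b3 rear f",(614,118),.05),("b3 rear n",(617,210),.05),
 ("hub",(83,405),.054),("wr",(268,40),.005)]:
    print(nm,ray("top",T(uv),z))
for nm,uv,z in [("end near",(425,188),.055),("end far",(600,296),.055),("rear near",(250,484),.038),("rear far",(364,572),.038),
 ("it far near",(597,27),.016),("it far far",(724,97),.016),("bt",(258,177),.02),("bt",(345,246),.02),("bt",(108,480),.02),("bt",(18,391),.02)]:
    print("S",nm,ray("scene",S(uv),z))
E
```

```text
endFar top [ 0.6925 -0.0267]
endNear top [ 0.5255 -0.0278]
rear far corner [ 0.6637 -0.2821]
rear near [ 0.5582 -0.2837]
it far-far [0.6678 0.2116]
it far-near [0.5341 0.2087]
it near-edge f [ 0.6719 -0.0084]
it ne n [ 0.5378 -0.0094]
bt a [ 0.4885 -0.0915]
bt b [ 0.4653 -0.339 ]
bt c [ 0.361  -0.3293]
bt d [ 0.3854 -0.0819]
b1 front f [ 0.6442 -0.0903]
b1 n [ 0.573 -0.089]
b3 rear f [ 0.6451 -0.2323]
b3 rear n [ 0.5733 -0.2335]
hub [0.4148 0.1704]
wr [0.7122 0.0351]
S end near [ 0.5265 -0.0282]
S end far [ 0.6942 -0.0264]
S rear near [ 0.5654 -0.2858]
S rear far [ 0.6717 -0.2871]
S it far near [0.5364 0.2066]
S it far far [0.669  0.2076]
S bt [ 0.3916 -0.0857]
S bt [ 0.4921 -0.0938]
S bt [ 0.4715 -0.3406]
S bt [ 0.3666 -0.3304]
```

Run:
```python
from h import *
def fr(x,y,yaw):
    c,s=np.cos(yaw),np.sin(yaw); return lambda p:np.array([x+c*p[0]-s*p[1],y+s*p[0]+c*p[1],p[2]])
C=fr(.610,-.0272,.009); I=fr(.605,-.0085,.014); B=fr(.4285,-.2125,-.097)
def rect(x0,x1,y0,y1,z): return [(x0,y0,z),(x1,y0,z),(x1,y1,z),(x0,y1,z)]
polys=[(C,rect(-.038,.038,-.251,.015,.03),(0,255,0)),(C,rect(-.010-.084,-.064-.010,-.015,.015,.055),(255,0,255)),(C,rect(.074,.094,-.015,.015,.055),(255,0,255)),
(C,rect(-.074,.074,-.01,.01,.04),(255,255,0)),(I,rect(-.064,.064,0,.216,.016),(0,0,255)),(B,rect(-.052,.052,-.125,.125,.02),(0,255,255)),
(C,rect(-.036,.036,-.063-.138,-.063,.05),(255,0,0))]
for n,o,k,w,h in(("top",(200,150),3.8,210,140),("scene",(90,160),3.5,220,170)):
    im=cv2.imread(f"pics/{n}0.png")[o[1]:o[1]+h,o[0]:o[0]+w]; im=cv2.resize(im,None,fx=k,fy=k,interpolation=cv2.INTER_CUBIC)
    for F,r,c in polys:
        p=np.array([(proj(n,F(q))-o+.5)*k for q in r]).round().astype(int); cv2.polylines(im,[p],True,c,1)
    cv2.imwrite(f"pics/{n}ov.png",im)
```

```text
(no output)
```

View pics/topov.png

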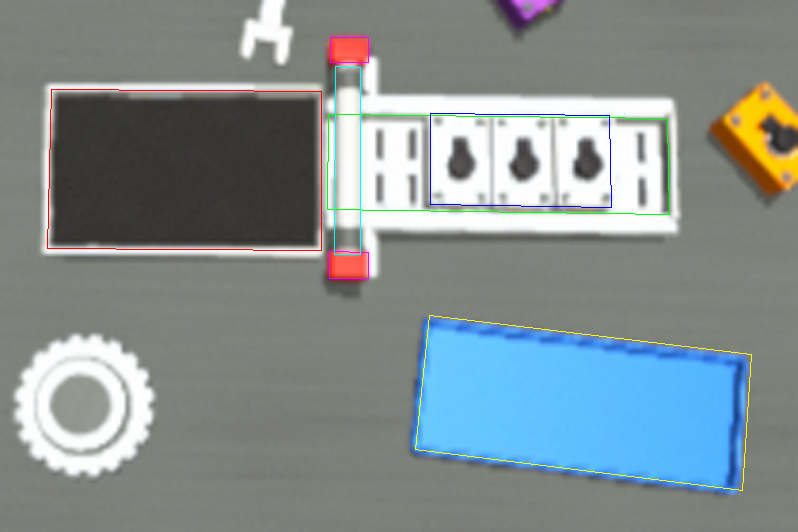

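View pics/sceneov.png

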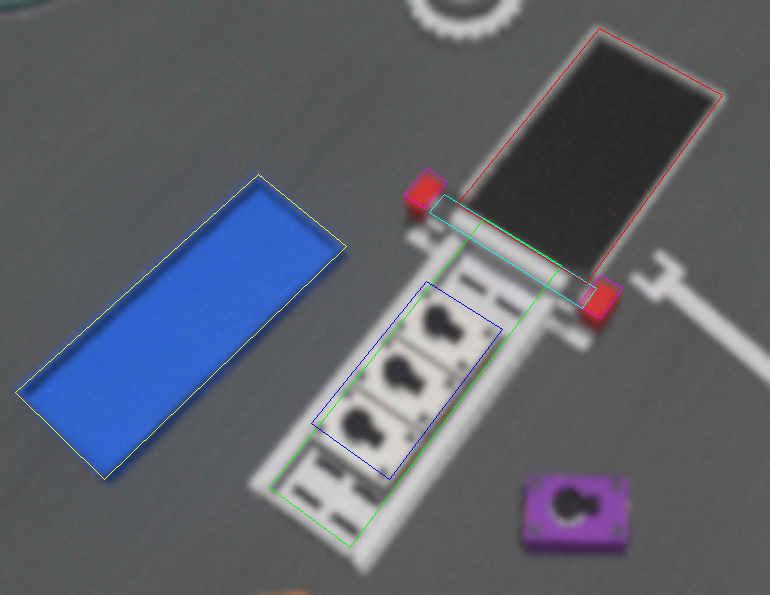

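Both overlays fit within about 2 mm. What could be confused: the blocks could be the silver row (top 321–355,193), orange (402,186) or purple (337,143), and I choose the silver row in the lane. The bar with red ends (291,192) is unique, not the red stick far off. Next I move above the bar.

```bash
python3 -m handwheel '[[65,[0.022,0.036,0.005],[0,0,-0.05]],[65,[0.022,0.036,0.005],[0,0,-0.05]],[65,[0.022,0.036,0],[0,0,-0.05]],[65,[0.022,0.036,0],[0,0,-0.05]],[65,[0.022,0.036,0],[0,0,-0.05]],[65,[0.022,0.036,0],[0,0,-0.05]],[65,[0.022,0.036,0],[0,0,-0.05]],[65,[0.022,0.036,0],[0,0,-0.03]]]'
python3 -m handwheel '[[65,[0.022,0.036,0],[0,0,0]],[65,[0.022,0.036,0],[0,0,0]],[65,[0.022,0.036,0],[0,0,0]],[65,[0.022,0.036,0],[0,0,0]],[65,[0.022,0.036,0],[0,0,0]],[65,[0.022,0.036,0],[0,0,0]],[65,[0.022,0.036,0],[0,0,0]],[65,[0,0,0],[0,0,0]]]'
```

```text
t: 0.9
eef_pos: [0.4246, -0.3111, 0.1895]
ee_rot: [1.0, 0.005, -0.0, -0.0]
ft_force: [-0.5, -0.1, -0.8]
opening: 0.0596
t: 1.7
eef_pos: [0.5801, -0.0535, 0.1893]
ee_rot: [1.0, 0.011, 0.0, -0.002]
ft_force: [-0.3, 0.6, 0.1]
opening: 0.0599
```

```bash
python3 -m handwheel '[[65,[0.015,0.013,0],[0,0,-0.012]],[65,[0.015,0.0135,0],[0,0,0]],[65,[0,0,-0.04],[0,0,0]],[65,[0,0,-0.04],[0,0,0]],[65,[0,0,0],[0,0,0]]]'
python3 - <<'E'
from h import *
cv2.imwrite("pics/s1.png",cv2.resize(bot.capture("scene")[130:330,90:330],None,fx=3,fy=3))
E
```

```text
t: 2.2
eef_pos: [0.6032, -0.035, 0.1041]
ee_rot: [1.0, -0.0, -0.006, 0.0]
ft_force: [-0.7, -1.3, -0.2]
opening: 0.0597
```

View pics/s1.png

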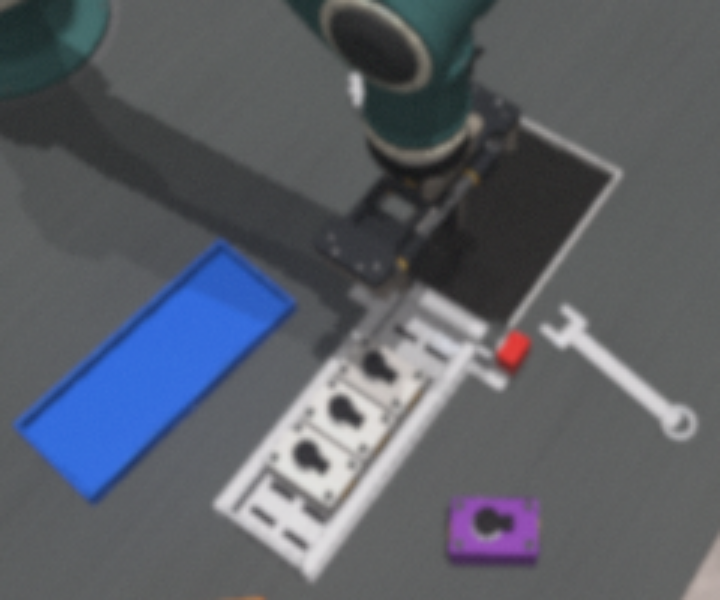

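The gripper hovers over the bar's near half. The rear finger is above the empty lane at (365,330), and the block row is untouched.

```bash
python3 -m handwheel '[[65,[0,0,0],[0,0,0]],[65,[0,0,0],[0,0,0]]]'; python3 -c "
from h import *
o=bot.observe();print(o['eef_pos'],o['ee_rot'],o['joint_positions'])"
```

```text
t: 2.45
eef_pos: [0.6097, -0.0346, 0.1121]
ee_rot: [1.0, -0.0, 0.002, 0.0]
ft_force: [-0.1, 0.9, 0.4]
opening: 0.0595
[ 0.6097 -0.0346  0.1121] [ 1.     -0.0003  0.0019  0.0001] [ 0.1702  0.4889 -0.2222  1.7527  0.1319  0.9107 -1.6789]
```

```bash
python3 -m handwheel '[[65,[0,0.0075,0],[0,0,0.01]],[65,[0,0,-0.02],[0,0,0]],[65,[0,0,-0.02],[0,0,0]],[65,[0,0,-0.02],[0,0,0]],[65,[0,0,-0.01],[0,0,0]],[65,[0,0,0],[0,0,0]],[65,[0,0,0],[0,0,0]]]'
```

```text
t: 3.15
eef_pos: [0.6089, -0.0265, 0.0407]
ee_rot: [1.0, 0.005, 0.001, -0.0]
ft_force: [1.0, 0.1, -0.3]
opening: 0.0597
```

```bash
python3 -m handwheel '[[65,[0.001,-0.0005,-0.0105],[0,0,0]],[65,[0,0,0],[0,0,0]],[0,[0,0,0],[0,0,0]],[0,[0,0,0],[0,0,0]],[0,[0,0,0],[0,0,0]],[0,[0,0,0],[0,0,0]],[0,[0,0,0],[0,0,0]],[0,[0,0,0],[0,0,0]]]'
```

```text
t: 3.95
eef_pos: [0.6092, -0.0273, 0.0293]
ee_rot: [1.0, 0.005, 0.0, 0.0]
ft_force: [-1.7, 0.3, -0.6]
opening: 0.0133
```

```bash
python3 -m handwheel '[[0,[0,0,0],[0,0,0]],[0,[0,0,0],[0,0,0]]]'
python3 - <<'E'
from h import *
cv2.imwrite("pics/s2.png",cv2.resize(bot.capture("scene")[180:270,170:290],None,fx=6,fy=6,interpolation=cv2.INTER_CUBIC))
E
```

```text
t: 4.15
eef_pos: [0.6092, -0.0273, 0.0292]
ee_rot: [1.0, 0.005, -0.0, 0.0]
ft_force: [-0.5, -0.4, -0.2]
opening: 0.0003
```

View pics/s2.png

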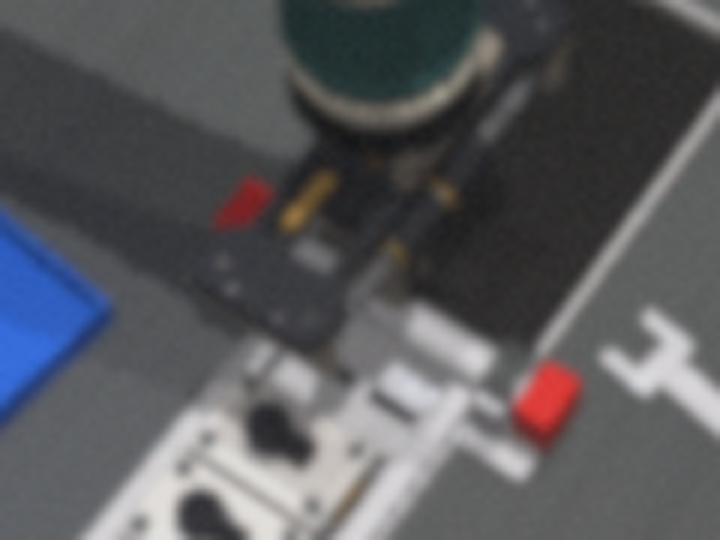

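Run:
```python
from h import *
o=bot.observe(); print(o['eef_pos'],o['ee_rot'],o['opening'],o['ft_force'])
for z in (.029,.048,.1,.117): 
    p=np.r_[o['eef_pos'][:2],z]; print(z,(proj("scene",p)-[170,180]+.5)*6)
cv2.imwrite("pics/t2.png",cv2.resize(bot.capture("top")[140:240,230:390],None,fx=5,fy=5,interpolation=cv2.INTER_CUBIC))
for z in (.029,.117): 
    p=np.r_[o['eef_pos'][:2],z]; print(z,(proj("top",p)-[230,140]+.5)*5)
```

```text
[ 0.6091 -0.0272  0.0292] [ 1.      0.0049 -0.     -0.    ] 0.0005013273465258825 [0.2476 0.0023 0.1779]
0.029 [395.3204 317.335 ]
0.048 [394.232  298.9817]
0.1 [391.0794 245.8183]
0.117 [389.9895 227.4375]
0.029 [305.8263 264.1341]
0.117 [317.7996 237.9698]
```

View pics/t2.png

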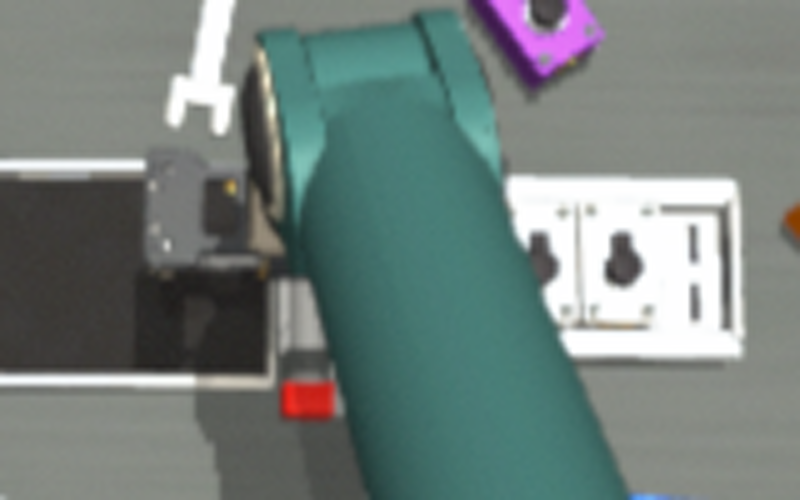

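Run:
```python
from h import *
im=bot.capture("scene")
o=(190,200);k=10
im=cv2.resize(im[200:258,190:270],None,fx=k,fy=k,interpolation=cv2.INTER_CUBIC)
x0,y0=.6092,-.0273
for z,c in((.029,(0,0,255)),(.055,(0,255,0)),(.08,(255,0,0))):
    p=np.array([(proj("scene",(x0+a,y0+b,z))-o+.5)*k for a,b in((-.01,-.018),(.01,-.018),(.01,.018),(-.01,.018))]).round().astype(int); cv2.polylines(im,[p],True,c,1)
p=np.array([(proj("scene",(x0+a,y0+b,.04))-o+.5)*k for a,b in((-.054,-.01),(.054,-.01),(.054,.01),(-.054,.01))]).round().astype(int); cv2.polylines(im,[p],True,(255,255,0),1)
cv2.imwrite("pics/s3.png",im)
```

```text
(no output)
```

View pics/s3.png

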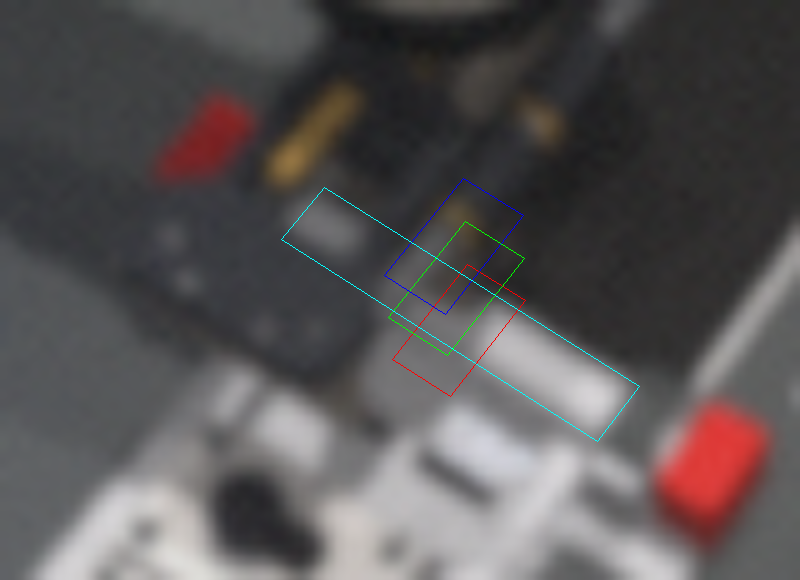

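```bash
python3 -m handwheel '[[0,[0,0.003,0],[0,0,0]],[0,[0,0,0],[0,0,0]],[0,[0,0,0],[0,0,0]]]'
```

```text
t: 4.6
eef_pos: [0.6092, -0.0241, 0.0292]
ee_rot: [1.0, 0.005, -0.0, -0.0]
ft_force: [-0.3, 0.4, -0.4]
opening: 0.0
```

```bash
python3 -c "
from h import *
cv2.imwrite('pics/a.png',bot.capture('scene'))"
python3 -m handwheel '[[65,[0,0,0],[0,0,0]],[65,[0,0,0],[0,0,0]],[65,[0,0,0],[0,0,0]],[65,[0,0,0],[0,0,0]],[65,[0,0,0],[0,0,0]],[65,[0,0,0],[0,0,0]],[65,[0,0,0],[0,0,0]],[65,[0,0,0],[0,0,0]]]'
python3 - <<'E'
from h import *
cv2.imwrite('pics/b.png',bot.capture('scene'))
a=cv2.imread('pics/a.png');b=cv2.imread('pics/b.png')
k=7;f=lambda i:cv2.resize(i[190:260,190:245],None,fx=k,fy=k,interpolation=cv2.INTER_CUBIC)
g=lambda i:np.clip(f(i).astype(float)*1.6,0,255).astype(np.uint8)
cv2.imwrite('pics/ab.png',np.hstack([g(a),g(b)]))
E
```

```text
t: 5.45
eef_pos: [0.6092, -0.0243, 0.0292]
ee_rot: [1.0, 0.005, -0.0, 0.0]
ft_force: [1.1, 0.2, -0.8]
opening: 0.0594
```

View pics/ab.png

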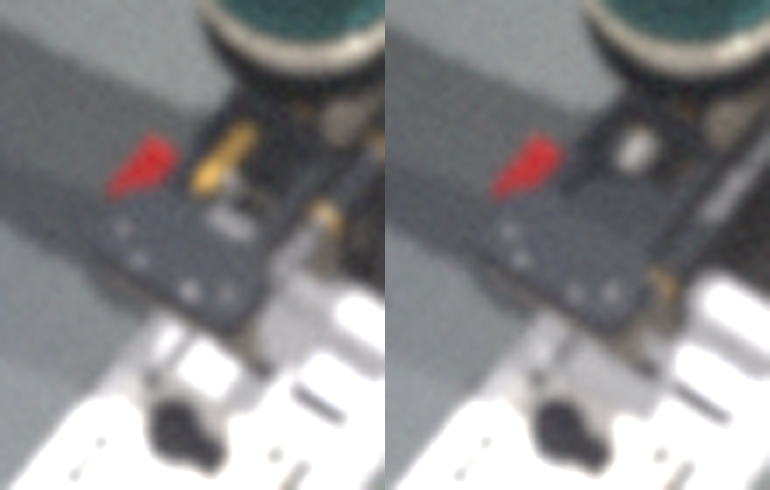

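Run:
```python
from h import *
for z in (.117,.137,.157):
  for x in (.5717,.6467): print(z,x,proj("scene",(x,-.0242-.0945,z)))
print(ray("scene",(205,224.5),.117),ray("scene",(223.5,237),.117),ray("scene",(205,224.5),.14),ray("scene",(223.5,237),.14))
t=cv2.imread("pics/t2.png")
# top: front edge of the body at crop x~147, y 150..265
for z in(.117,.14): print(ray("top",(147/5+230-.4,152/5+140-.4),z),ray("top",(150/5+230-.4,265/5+140-.4),z))
```

```text
0.117 0.5717 [201.3352 236.0969]
0.117 0.6467 [225.1197 251.7978]
0.137 0.5717 [200.5283 232.5932]
0.137 0.6467 [224.7193 248.4917]
0.157 0.5717 [199.6926 228.9649]
0.157 0.6467 [224.3042 245.0651]
[ 0.5589 -0.0875] [ 0.6193 -0.0887] [ 0.568  -0.0956] [ 0.6268 -0.0968]
[0.6557 0.0686] [0.5915 0.0655]
[0.6506 0.0686] [0.5876 0.0655]
```

No bar between the fingers: they shut to 0 and a 3 mm pull met no force. I'll lower them in small steps with the fingers open, watching the force.

```bash
python3 -m handwheel '[[65,[0,-0.003,-0.003],[0,0,0]],[65,[0,0,0],[0,0,0]],[65,[0,0,-0.003],[0,0,0]],[65,[0,0,0],[0,0,0]]]';  python3 -m handwheel '[[65,[0,0,-0.003],[0,0,0]],[65,[0,0,0],[0,0,0]]]'
```

```text
t: 5.9
eef_pos: [0.6088, -0.0273, 0.0227]
ee_rot: [1.0, 0.005, -0.0, -0.0]
ft_force: [1.7, 0.1, 0.6]
opening: 0.0595
t: 6.1
eef_pos: [0.6089, -0.0272, 0.0198]
ee_rot: [1.0, 0.005, -0.0, -0.0]
ft_force: [-0.3, -0.1, 0.3]
opening: 0.0595
```

```bash
python3 -m handwheel '[[0,[0,0,0],[0,0,0]],[0,[0,0,0],[0,0,0]],[0,[0,0,0],[0,0,0]],[0,[0,0,0],[0,0,0]],[0,[0,0,0],[0,0,0]],[0,[0,0,0],[0,0,0]]]';python3 -m handwheel '[[0,[0,0,0],[0,0,0]],[0,[0,0,0],[0,0,0]]]'
```

```text
t: 6.7
eef_pos: [0.6092, -0.0273, 0.0202]
ee_rot: [1.0, 0.005, 0.0, 0.0]
ft_force: [-0.6, 0.2, -1.2]
opening: 0.0139
t: 6.9
eef_pos: [0.6092, -0.0273, 0.0202]
ee_rot: [1.0, 0.005, -0.0, 0.0]
ft_force: [-0.3, 0.5, -0.6]
opening: 0.0001
```

```bash
for i in 1 ; do python3 -m handwheel '[[0,[0,0,-0.003],[0,0,0]],[0,[0,0,0],[0,0,0]]]'; python3 -m handwheel '[[0,[0,0,-0.003],[0,0,0]],[0,[0,0,0],[0,0,0]]]'; done
python3 - <<'E'
from h import *
print(bot.observe()['ft_force'])
b=bot.capture('scene'); cv2.imwrite('pics/s4.png',cv2.resize(b[150:280,150:300],None,fx=4.5,fy=4.5,interpolation=cv2.INTER_CUBIC))
E
```

```text
t: 7.1
eef_pos: [0.6088, -0.0273, 0.0167]
ee_rot: [1.0, 0.005, -0.0, 0.0]
ft_force: [-0.2, 0.4, 0.2]
opening: 0.0004
t: 7.3
eef_pos: [0.6095, -0.0273, 0.0152]
ee_rot: [1.0, 0.005, 0.0, 0.0]
ft_force: [-2.9, 0.5, 7.8]
opening: 0.0004
[-2.9082  0.4856  7.814 ]
```

View pics/s4.png

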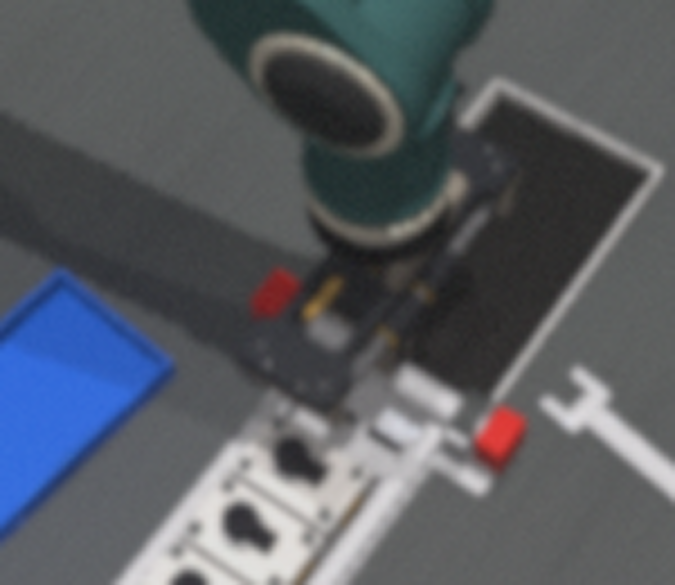

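The shut fingers touched something at a measured z of 0.015, with 8 N upward. That fits the bar's top (50 mm), meaning the real tips sit about 35 mm above the reading. I'll open and feel further down to check this.

```bash
python3 -m handwheel '[[0,[0,0,0.006],[0,0,0]],[65,[0,0,0],[0,0,0]],[65,[0,0,0],[0,0,0]],[65,[0,0,0],[0,0,0]],[65,[0,0,0],[0,0,0]],[65,[0,0,0],[0,0,0]],[65,[0,0,0],[0,0,0]],[65,[0,0,0],[0,0,0]]]';python3 -m handwheel '[[65,[0,0,-0.004],[0,0,0]],[65,[0,0,0],[0,0,0]]]';python3 -m handwheel '[[65,[0,0,-0.004],[0,0,0]],[65,[0,0,0],[0,0,0]]]'
```

```text
t: 8.15
eef_pos: [0.6091, -0.0273, 0.0201]
ee_rot: [1.0, 0.005, -0.0, 0.0]
ft_force: [-0.6, -0.8, 0.4]
opening: 0.0543
t: 8.35
eef_pos: [0.6087, -0.0273, 0.0156]
ee_rot: [1.0, 0.005, -0.001, 0.0]
ft_force: [0.1, 0.3, -0.0]
opening: 0.06
t: 8.55
eef_pos: [0.6087, -0.0273, 0.0116]
ee_rot: [1.0, 0.005, -0.001, 0.0]
ft_force: [0.3, -0.6, 0.6]
opening: 0.0597
```

```bash
python3 -m handwheel '[[65,[0,0,-0.004],[0,0,0]],[65,[0,0,0],[0,0,0]]]'
```

```text
t: 8.75
eef_pos: [0.6087, -0.0273, 0.0076]
ee_rot: [1.0, 0.005, -0.0, 0.0]
ft_force: [0.1, 0.8, 0.1]
opening: 0.0594
```

```bash
python3 -m handwheel '[[65,[0,0,-0.004],[0,0,0]],[65,[0,0,0],[0,0,0]]]';python3 -m handwheel '[[65,[0,0,-0.004],[0,0,0]],[65,[0,0,0],[0,0,0]]]'; python3 -m handwheel '[[65,[0,0,-0.004],[0,0,0]],[65,[0,0,0],[0,0,0]]]'
```

```text
t: 8.95
eef_pos: [0.6088, -0.0273, 0.0037]
ee_rot: [1.0, 0.005, -0.0, 0.0]
ft_force: [-0.2, -1.0, -0.0]
opening: 0.0598
t: 9.15
eef_pos: [0.6088, -0.0273, -0.0003]
ee_rot: [1.0, 0.005, -0.0, 0.0]
ft_force: [0.0, 0.2, 0.5]
opening: 0.0601
t: 9.35
eef_pos: [0.6088, -0.0273, -0.0044]
ee_rot: [1.0, 0.005, -0.0, 0.0]
ft_force: [0.5, -0.4, 0.7]
opening: 0.0598
```

```bash
python3 -m handwheel '[[0,[0,0,0],[0,0,0]],[0,[0,0,0],[0,0,0]],[0,[0,0,0],[0,0,0]],[0,[0,0,0],[0,0,0]],[0,[0,0,0],[0,0,0]],[0,[0,0,0],[0,0,0]],[0,[0,0,0],[0,0,0]]]'
```

```text
t: 10.05
eef_pos: [0.6093, -0.0295, -0.0036]
ee_rot: [1.0, 0.004, 0.0, 0.001]
ft_force: [0.8, -5.3, 1.4]
opening: 0.0188
```

Gripped at 18.8 mm opening. Now I pull straight forward in small steps.

```bash
python3 -m handwheel '[[0,[0,0.004,0],[0,0,0]],[0,[0,0.004,0],[0,0,0]],[0,[0,0.004,0],[0,0,0]],[0,[0,0.004,0],[0,0,0]]]';python3 -m handwheel '[[0,[0,0.004,0],[0,0,0]],[0,[0,0.004,0],[0,0,0]],[0,[0,0.004,0],[0,0,0]],[0,[0,0.004,0],[0,0,0]],[0,[0,0.004,0],[0,0,0]]]'; python3 -m handwheel '[[0,[0,0.004,0],[0,0,0]],[0,[0,0.004,0],[0,0,0]],[0,[0,0,0],[0,0,0]]]'
```

```text
t: 10.45
eef_pos: [0.6094, -0.0162, -0.0037]
ee_rot: [1.0, 0.002, 0.0, 0.002]
ft_force: [0.4, -1.6, -0.4]
opening: 0.0186
t: 10.95
eef_pos: [0.609, 0.0096, -0.004]
ee_rot: [1.0, 0.005, -0.0, -0.0]
ft_force: [0.0, 0.4, -1.4]
opening: 0.0192
t: 11.25
eef_pos: [0.6092, 0.0178, -0.0038]
ee_rot: [1.0, 0.005, 0.0, -0.0]
ft_force: [-0.3, 0.8, -2.3]
opening: 0.0188
```

```bash
python3 -m handwheel '[[0,[0,0,0.01],[0,0,0]],[0,[0,0,0.02],[0,0,0]],[0,[0,0,0.02],[0,0,0]],[0,[0,0,0.02],[0,0,0]],[0,[0,0,0.02],[0,0,0]],[0,[0,0,0],[0,0,0]],[0,[0,0,0],[0,0,0]]]'
python3 - <<'E'
from h import *
b=bot.capture('scene'); cv2.imwrite('pics/s5.png',cv2.resize(b[150:300,120:320],None,fx=4,fy=4,interpolation=cv2.INTER_CUBIC))
E
```

```text
t: 11.95
eef_pos: [0.6093, 0.0164, 0.0865]
ee_rot: [1.0, 0.005, 0.0, 0.0]
ft_force: [0.6, -0.5, -2.2]
opening: 0.0194
```

View pics/s5.png

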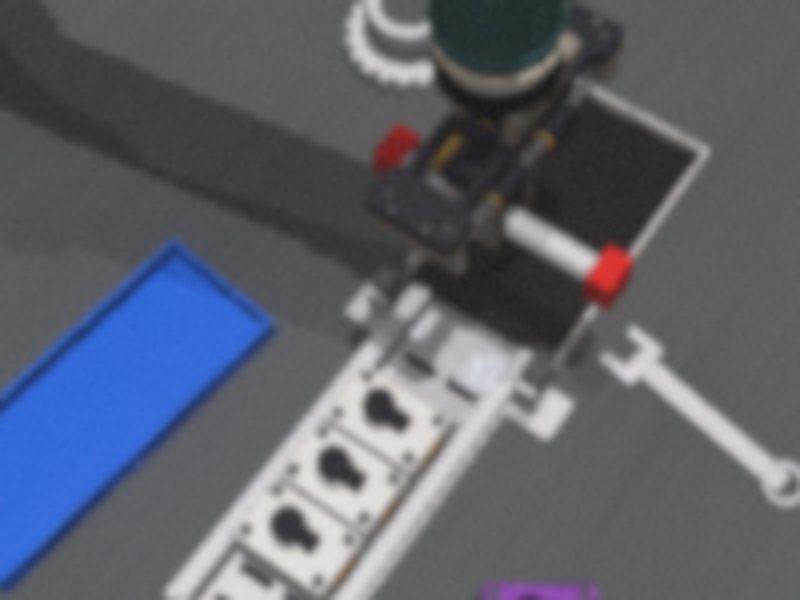

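Run:
```python
from h import *
# full cube blob centres: far (608,276), near (398,149)
for n,c in (("far",(608,276)),("near",(397,148))):
    uv=np.array(c)/4+[120,150]-.4
    for z in(.09,.11,.125,.14): print(n,z,ray("scene",uv,z))
b=bot.capture('scene'); hsv=cv2.cvtColor(b,cv2.COLOR_BGR2HSV); m=(((hsv[...,0]<8)|(hsv[...,0]>172))&(hsv[...,1]>150)).astype(np.uint8); m[:150]=0
_,_,st,ce=cv2.connectedComponentsWithStats(m); print(st[1:],ce[1:])
```

```text
far 0.09 [0.6838 0.0381]
far 0.11 [0.6888 0.0285]
far 0.125 [0.6925 0.0213]
far 0.14 [0.6963 0.014 ]
near 0.09 [0.5059 0.0388]
near 0.11 [0.5147 0.0292]
near 0.125 [0.5214 0.022 ]
near 0.14 [0.528  0.0148]
[[214 182  10  10  54]
 [267 211  10  15  98]] [[218.2963 186.3519]
 [271.5102 218.1429]]
```

The bar is out and held level at (500,215), and the blocks are still in the lane. The measured bar height confirms the z bias of about +34 mm. Next I carry it to the blue tray while turning.

```bash
python3 -m handwheel '[[0,[-0.012,-0.015,0],[0,0,0.10]],[0,[-0.012,-0.015,0],[0,0,0.10]],[0,[-0.012,-0.015,0],[0,0,0.10]],[0,[-0.012,-0.015,0],[0,0,0.10]],[0,[-0.012,-0.015,0],[0,0,0.10]],[0,[-0.012,-0.015,0],[0,0,0.10]],[0,[-0.012,-0.015,0],[0,0,0.10]],[0,[-0.012,-0.015,0],[0,0,0.10]]]'
python3 -m handwheel '[[0,[-0.012,-0.015,0],[0,0,0.10]],[0,[-0.012,-0.015,0],[0,0,0.10]],[0,[-0.012,-0.015,0],[0,0,0.10]],[0,[-0.012,-0.015,0],[0,0,0.10]],[0,[-0.012,-0.015,0],[0,0,0.10]],[0,[-0.012,-0.015,0],[0,0,0.10]],[0,[0,0,0],[0,0,0]],[0,[0,0,0],[0,0,0]]]'
```

```text
t: 12.85
eef_pos: [0.5118, -0.1037, 0.085]
ee_rot: [0.918, 0.396, -0.001, -0.001]
ft_force: [-0.3, -0.1, -1.7]
opening: 0.0192
t: 13.65
eef_pos: [0.4408, -0.1931, 0.0856]
ee_rot: [0.763, 0.647, 0.0, -0.001]
ft_force: [0.7, -0.4, -2.3]
opening: 0.0191
```

```bash
python3 -m handwheel '[[0,[-0.006,-0.010,0],[0,0,0.03]],[0,[-0.006,-0.0095,0],[0,0,0.037]],[0,[0,0,-0.02],[0,0,0]],[0,[0,0,-0.02],[0,0,0]],[0,[0,0,0],[0,0,0]],[0,[0,0,0],[0,0,0]]]'
python3 - <<'E'
from h import *
for n,o in(("scene",(70,160)),("top",(280,160))):
    b=bot.capture(n); cv2.imwrite(f'pics/{n}6.png',cv2.resize(b[o[1]:o[1]+150,o[0]:o[0]+200],None,fx=4,fy=4,interpolation=cv2.INTER_CUBIC))
E
```

```text
t: 14.25
eef_pos: [0.4297, -0.2117, 0.0462]
ee_rot: [0.739, 0.673, 0.0, -0.0]
ft_force: [-0.1, -0.8, -1.1]
opening: 0.0188
```

View pics/scene6.png

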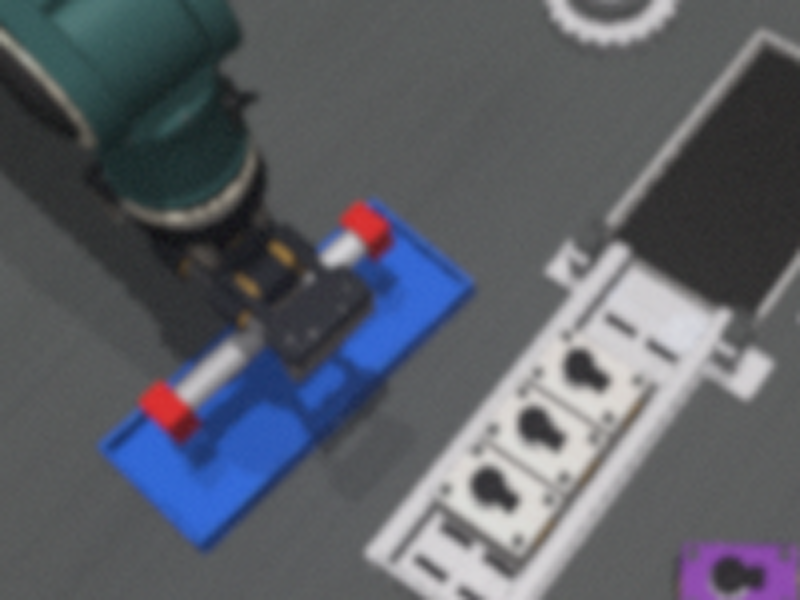

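View pics/top6.png

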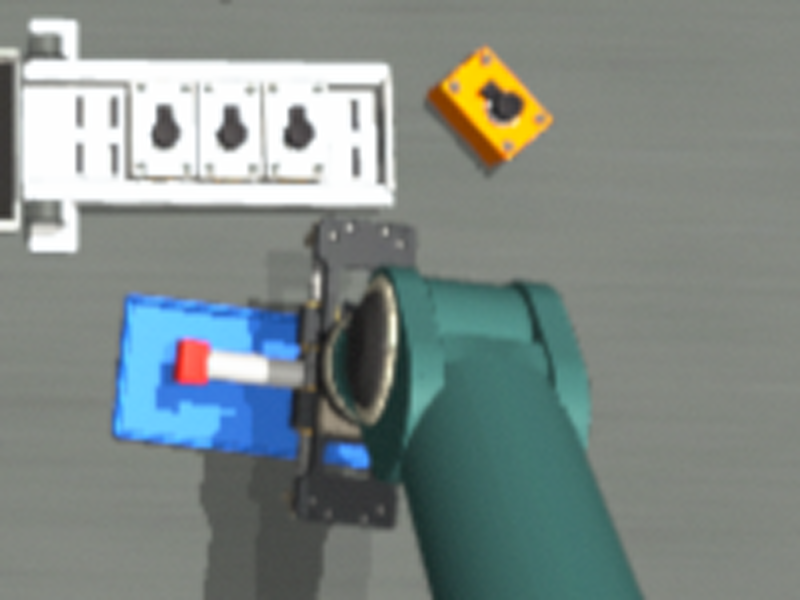

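Run:
```python
from h import *
for z in(.085,.095,.105):
    a=ray("scene",np.array((367,231))/4+[70,160]-.4,z);b=ray("scene",np.array((172,411))/4+[70,160]-.4,z); print(z,a,b,(a+b)/2,np.linalg.norm(a-b), np.arctan2(*(a-b)))
print(ray("top",np.array((193,362))/4+[280,160]-.4,.1))
```

```text
0.085 [ 0.4362 -0.1263] [ 0.4216 -0.2931] [ 0.4289 -0.2097] 0.16739152986545924 0.08731065642316993
0.095 [ 0.4413 -0.1293] [ 0.4269 -0.2943] [ 0.4341 -0.2118] 0.1655812215695584 0.08731065642317032
0.105 [ 0.4465 -0.1323] [ 0.4322 -0.2955] [ 0.4394 -0.2139] 0.16377091327365761 0.08731065642317033
[ 0.4382 -0.126 ]
```

The bar is centred over the tray at about z 0.09, aligned with it. I lower it, with fine steps at the end.

```bash
python3 -m handwheel '[[0,[0,0,-0.02],[0,0,0]],[0,[0,0,-0.02],[0,0,0]],[0,[0,0,-0.01],[0,0,0]],[0,[0,0,-0.01],[0,0,0]],[0,[0,0,0],[0,0,0]]]';python3 -m handwheel '[[0,[0,0,-0.004],[0,0,0]],[0,[0,0,-0.003],[0,0,0]],[0,[0,0,0],[0,0,0]]]'
```

```text
t: 14.85
eef_pos: [0.4289, -0.2125, -0.0143]
ee_rot: [0.74, 0.673, -0.0, -0.0]
ft_force: [-0.1, -0.6, -2.6]
opening: 0.019
t: 15.15
eef_pos: [0.4292, -0.2128, -0.0208]
ee_rot: [0.74, 0.673, -0.0, 0.0]
ft_force: [-0.1, 0.7, -1.5]
opening: 0.0191
```

```bash
python3 -m handwheel '[[0,[0,0,-0.0015],[0,0,0]],[0,[0,0,-0.001],[0,0,0]],[0,[0,0,0],[0,0,0]]]';python3 -m handwheel '[[0,[0,0,-0.001],[0,0,0]],[0,[0,0,0],[0,0,0]]]'
```

```text
t: 15.45
eef_pos: [0.4291, -0.2128, -0.0233]
ee_rot: [0.74, 0.673, -0.0, 0.0]
ft_force: [-0.4, -0.3, -2.5]
opening: 0.0192
t: 15.65
eef_pos: [0.4293, -0.2128, -0.0242]
ee_rot: [0.74, 0.673, 0.0, 0.0]
ft_force: [1.1, -0.5, -1.0]
opening: 0.0188
```

```bash
python3 -m handwheel '[[0,[0,0,-0.001],[0,0,0]],[0,[0,0,0],[0,0,0]]]';python3 -m handwheel '[[0,[0,0,-0.001],[0,0,0]],[0,[0,0,0],[0,0,0]]]'
```

```text
t: 15.85
eef_pos: [0.4295, -0.2129, -0.0245]
ee_rot: [0.74, 0.673, -0.0, 0.0]
ft_force: [-1.9, 0.7, 9.4]
opening: 0.0191
t: 16.05
eef_pos: [0.4297, -0.213, -0.0248]
ee_rot: [0.739, 0.673, -0.0, 0.001]
ft_force: [-3.1, 1.3, 16.6]
opening: 0.0192
```

The bar touched down at the expected height. I ease off 1 mm and open to about 36 mm, so the fingers stay clear of the tray walls.

```bash
python3 -m handwheel '[[0,[0,0,0.0015],[0,0,0]],[39,[0,0,0],[0,0,0]],[39,[0,0,0],[0,0,0]],[39,[0,0,0],[0,0,0]],[39,[0,0,0],[0,0,0]]]';python3 -m handwheel '[[39,[0,0,0.01],[0,0,0]],[39,[0,0,0.02],[0,0,0]],[39,[0,0,0.03],[0,0,0]],[39,[0,0,0.04],[0,0,0]],[39,[0,0,0.02],[0,0,0]],[39,[0,0,0],[0,0,0]]]'
python3 - <<'E'
from h import *
for n,o in(("scene",(70,160)),("top",(280,160))):
    b=bot.capture(n); cv2.imwrite(f'pics/{n}7.png',cv2.resize(b[o[1]:o[1]+150,o[0]:o[0]+200],None,fx=4,fy=4,interpolation=cv2.INTER_CUBIC))
E
```

```text
t: 16.55
eef_pos: [0.4291, -0.2127, -0.025]
ee_rot: [0.74, 0.673, 0.0, -0.0]
ft_force: [0.4, -0.2, -1.3]
opening: 0.0357
t: 17.15
eef_pos: [0.4313, -0.2138, 0.0986]
ee_rot: [0.74, 0.673, 0.001, 0.003]
ft_force: [0.8, 0.2, -0.1]
opening: 0.0355
```

View pics/scene7.png

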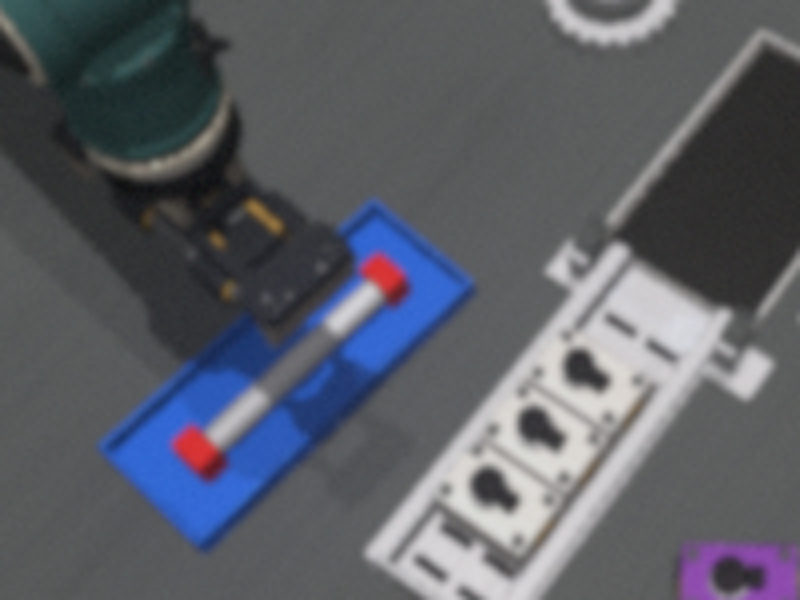

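The bar lies flat in the blue tray, ends at (384,277) and (200,452), fingers free of it. Next I go above the gap behind the rear block.

```bash
python3 - <<'E'
from h import *
c=[ray("scene",np.array(p)/4+[70,160]-.4,.024) for p in((384,280),(200,455))]; m=(c[0]+c[1])/2-[.4285,-.2125]; print(c,m)
E
python3 -m handwheel '[[26,[0.025,-0.006,0],[0,0,0.02]],[26,[0.025,-0.006,0],[0,0,0.02]],[26,[0.025,-0.006,0],[0,0,0.02]],[26,[0.025,-0.006,0],[0,0,0.02]],[26,[0.025,-0.006,0],[0,0,0.024]],[26,[0.028,-0.006,0],[0,0,0]],[26,[0.028,-0.006,0],[0,0,0]],[26,[0,0,0],[0,0,0]]]'
python3 -m handwheel '[[26,[0,0,0],[0,0,0]]]'
```

```text
[array([ 0.4408, -0.1307]), array([ 0.4266, -0.2972])] [ 0.0052 -0.0015]
t: 18.05
eef_pos: [0.6121, -0.2542, 0.0929]
ee_rot: [0.703, 0.711, 0.001, -0.001]
ft_force: [-0.1, 0.2, 0.7]
opening: 0.0241
t: 18.15
eef_pos: [0.609, -0.2538, 0.093]
ee_rot: [0.703, 0.711, -0.001, -0.002]
ft_force: [-0.6, 0.9, 0.6]
opening: 0.024
```

```bash
python3 -m handwheel '[[26,[0.0025,-0.001,0],[0,0,0]],[26,[0,0,-0.02],[0,0,0]],[26,[0,0,-0.02],[0,0,0]],[26,[0,0,-0.015],[0,0,0]],[26,[0,0,0],[0,0,0]],[26,[0,0,0],[0,0,0]]]'
python3 - <<'E'
from h import *
for n,o in(("scene",(90,180)),("top",(280,130))):
    b=bot.capture(n); cv2.imwrite(f'pics/{n}8.png',cv2.resize(b[o[1]:o[1]+150,o[0]:o[0]+200],None,fx=4,fy=4,interpolation=cv2.INTER_CUBIC))
E
```

```text
t: 18.75
eef_pos: [0.6125, -0.2558, 0.0404]
ee_rot: [0.704, 0.711, -0.0, -0.0]
ft_force: [0.2, 1.3, -0.1]
opening: 0.0238
```

View pics/scene8.png

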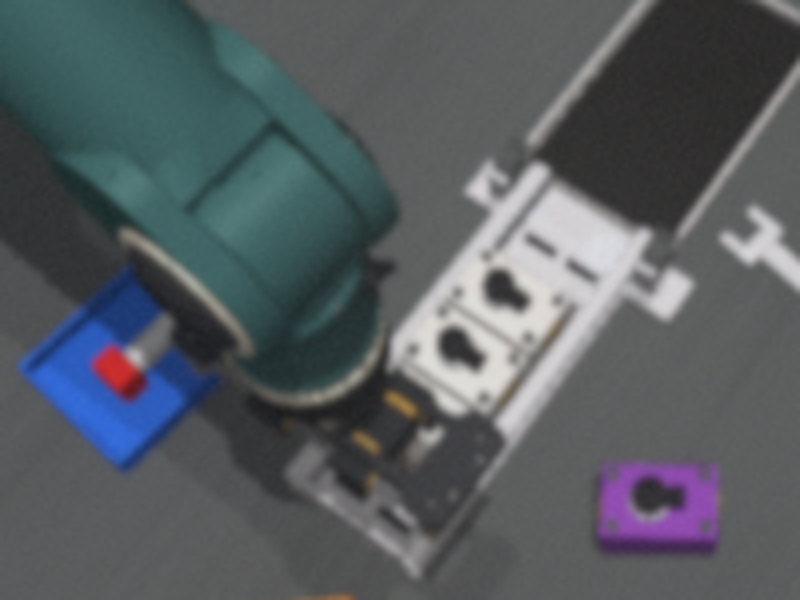

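View pics/top8.png

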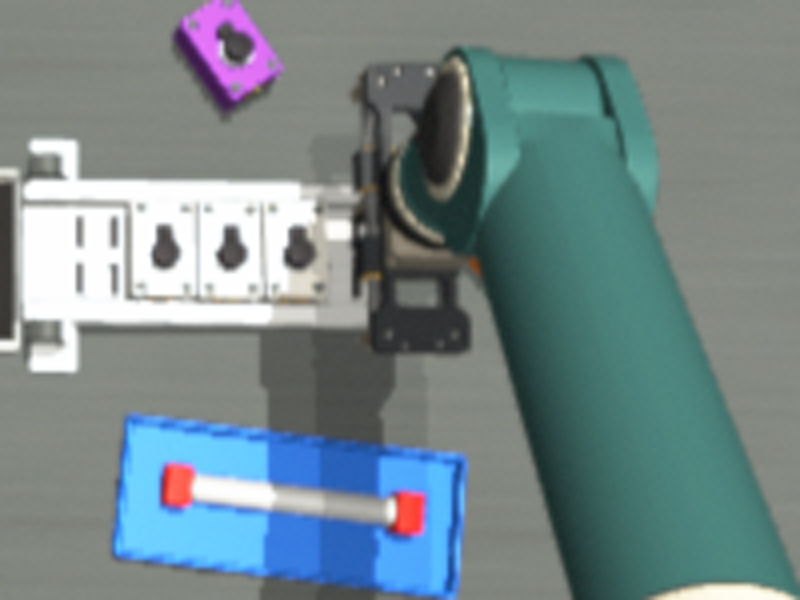

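The bar is in the tray (top crop 180–410, 490–512). The gripper stands behind the rear block at (300,250), clear of it. I lower it into the gap.

```bash
python3 -m handwheel '[[26,[0,0,-0.012],[0,0,0]],[26,[0,0,-0.012],[0,0,0]],[26,[0,0,-0.008],[0,0,0]],[26,[0,0,0],[0,0,0]]]'; python3 -m handwheel '[[26,[0,0,-0.006],[0,0,0]],[26,[0,0,-0.006],[0,0,0]],[26,[0,0,0],[0,0,0]]]'; python3 -m handwheel '[[26,[0,0,-0.006],[0,0,0]],[26,[0,0,-0.005],[0,0,0]],[26,[0,0,0],[0,0,0]]]'
```

```text
t: 19.25
eef_pos: [0.6112, -0.2553, 0.0061]
ee_rot: [0.704, 0.711, -0.001, -0.002]
ft_force: [-0.9, 0.7, -0.3]
opening: 0.0241
t: 19.55
eef_pos: [0.612, -0.2556, -0.0048]
ee_rot: [0.704, 0.711, -0.0, -0.001]
ft_force: [-0.7, -0.7, 0.3]
opening: 0.0241
t: 19.85
eef_pos: [0.612, -0.2556, -0.0157]
ee_rot: [0.704, 0.711, -0.0, -0.001]
ft_force: [-0.2, -1.5, -0.6]
opening: 0.024
```

```bash
python3 -m handwheel '[[26,[0,0.004,0],[0,0,0]],[26,[0,0.004,0],[0,0,0]],[26,[0,0.004,0],[0,0,0]],[26,[0,0,0],[0,0,0]]]'; python3 -m handwheel '[[26,[0,0.002,0],[0,0,0]],[26,[0,0.002,0],[0,0,0]],[26,[0,0.002,0],[0,0,0]]]'; python3 -m handwheel '[[26,[0,0.003,0],[0,0,0]],[26,[0,0.003,0],[0,0,0]],[26,[-0.0005,0.003,0],[0,0,0]],[26,[0,0.003,0],[0,0,0]]]'
```

```text
t: 20.25
eef_pos: [0.6129, -0.2429, -0.0145]
ee_rot: [0.703, 0.711, 0.0, 0.0]
ft_force: [0.9, 0.0, 0.0]
opening: 0.0236
t: 20.55
eef_pos: [0.6127, -0.2394, -0.0146]
ee_rot: [0.704, 0.71, -0.001, 0.001]
ft_force: [0.2, -5.6, 0.8]
opening: 0.0239
t: 20.95
eef_pos: [0.6122, -0.2267, -0.0146]
ee_rot: [0.704, 0.71, -0.0, 0.001]
ft_force: [-0.5, -5.1, 1.2]
opening: 0.024
```

```bash
python3 -m handwheel '[[26,[0,0.005,0],[0,0,0]],[26,[0,0.005,0],[0,0,0]],[26,[-0.0005,0.005,0],[0,0,0]],[26,[0,0.005,0],[0,0,0]],[26,[0,0.005,0],[0,0,0]],[26,[0,0.005,0],[0,0,0]],[26,[0,0.005,0],[0,0,0]],[26,[0,0.005,0],[0,0,0]]]'; python3 -m handwheel '[[26,[0,0.005,0],[0,0,0]],[26,[0,0.005,0],[0,0,0]],[26,[-0.0005,0.005,0],[0,0,0]],[26,[0,0.005,0],[0,0,0]],[26,[0,0.005,0],[0,0,0]],[26,[0,0.005,0],[0,0,0]],[26,[0,0.005,0],[0,0,0]],[26,[0,0.005,0],[0,0,0]]]'
python3 - <<'E'
from h import *
for n,o in(("scene",(120,150)),("top",(220,130))):
    b=bot.capture(n); cv2.imwrite(f'pics/{n}9.png',cv2.resize(b[o[1]:o[1]+150,o[0]:o[0]+200],None,fx=4,fy=4,interpolation=cv2.INTER_CUBIC))
E
```

```text
t: 21.75
eef_pos: [0.6116, -0.1866, -0.0146]
ee_rot: [0.704, 0.71, -0.0, 0.0]
ft_force: [-0.6, -5.1, 1.0]
opening: 0.0244
t: 22.55
eef_pos: [0.611, -0.1466, -0.0146]
ee_rot: [0.704, 0.71, -0.001, 0.0]
ft_force: [-0.4, -5.5, 2.4]
opening: 0.0238
```

View pics/top9.png

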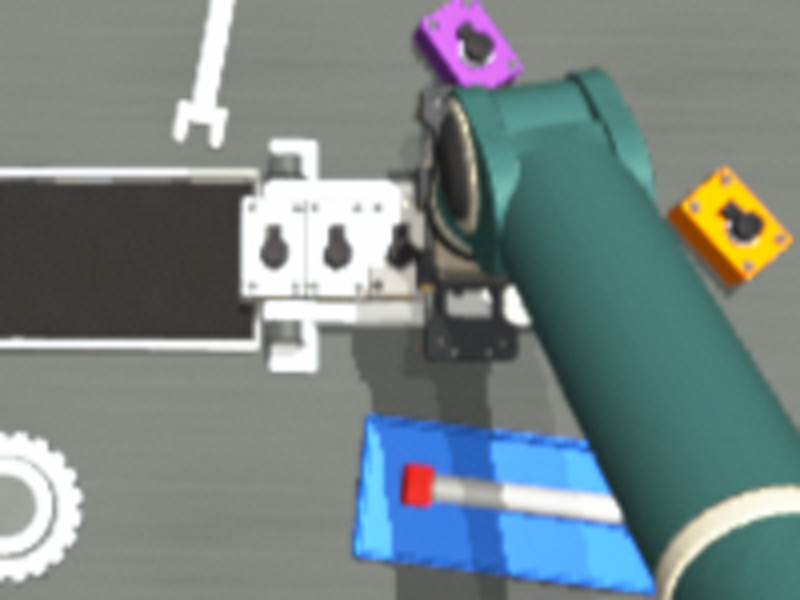

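View pics/scene9.png

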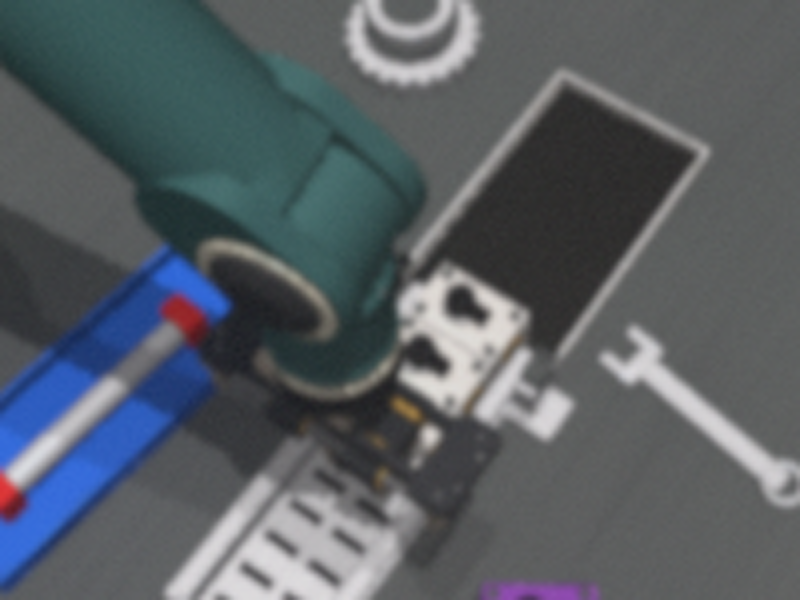

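The row is closed and straight, and the front block is just entering the inspection tray (top crop 245–420, 200–295). I keep pushing.

```bash
python3 -m handwheel '[[26,[0,0.005,0],[0,0,0]],[26,[0,0.005,0],[0,0,0]],[26,[-0.0005,0.005,0],[0,0,0]],[26,[0,0.005,0],[0,0,0]],[26,[0,0.005,0],[0,0,0]],[26,[0,0.005,0],[0,0,0]],[26,[0,0.005,0],[0,0,0]],[26,[0,0.005,0],[0,0,0]]]'; python3 -m handwheel '[[26,[0,0.005,0],[0,0,0]],[26,[0,0.005,0],[0,0,0]],[26,[-0.0005,0.005,0],[0,0,0]],[26,[0,0.005,0],[0,0,0]],[26,[0,0.005,0],[0,0,0]],[26,[0,0.005,0],[0,0,0]],[26,[0,0.005,0],[0,0,0]],[26,[0,0.005,0],[0,0,0]]]'
python3 - <<'E'
from h import *
for n,o in(("scene",(120,150)),("top",(200,130))):
    b=bot.capture(n); cv2.imwrite(f'pics/{n}10.png',cv2.resize(b[o[1]:o[1]+150,o[0]:o[0]+200],None,fx=4,fy=4,interpolation=cv2.INTER_CUBIC))
E
```

```text
t: 23.45
eef_pos: [0.6106, -0.107, -0.0146]
ee_rot: [0.704, 0.71, -0.001, 0.001]
ft_force: [-0.1, -4.5, 2.1]
opening: 0.0239
t: 24.25
eef_pos: [0.61, -0.0672, -0.0146]
ee_rot: [0.704, 0.71, -0.001, 0.001]
ft_force: [0.1, -5.7, 2.3]
opening: 0.0239
```

View pics/top10.png

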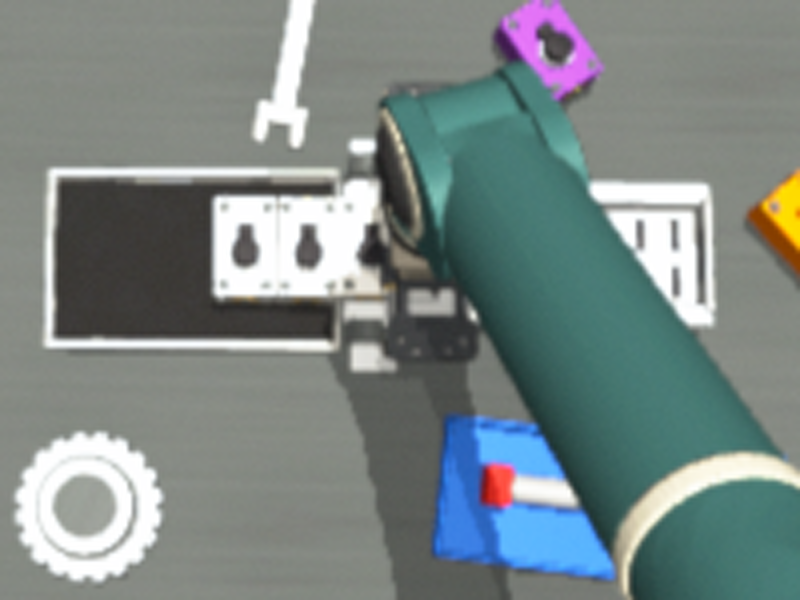

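```bash
python3 -m handwheel '[[26,[0,0.005,0],[0,0,0]],[26,[0,0.005,0],[0,0,0]],[26,[-0.0005,0.005,0],[0,0,0]],[26,[0,0.005,0],[0,0,0]],[26,[0,0.005,0],[0,0,0]],[26,[0,0.005,0],[0,0,0]],[26,[0,0.005,0],[0,0,0]],[26,[-0.0005,0.005,0],[0,0,0]]]'; python3 -m handwheel '[[26,[0,0.005,0],[0,0,0]],[26,[0,0.005,0],[0,0,0]],[26,[0,0.005,0],[0,0,0]],[26,[-0.0005,0.005,0],[0,0,0]],[26,[0,0.005,0],[0,0,0]],[26,[0,0.005,0],[0,0,0]],[26,[0,0.004,0],[0,0,0]],[26,[0,0.003,0],[0,0,0]]]'
python3 -m handwheel '[[26,[0,0.003,0],[0,0,0]],[26,[0,0.002,0],[0,0,0]],[26,[0,0.001,0],[0,0,0]],[26,[0,0,0],[0,0,0]]]'
python3 - <<'E'
from h import *
for n,o in(("scene",(140,130)),("top",(200,130))):
    b=bot.capture(n); cv2.imwrite(f'pics/{n}11.png',cv2.resize(b[o[1]:o[1]+150,o[0]:o[0]+200],None,fx=4,fy=4,interpolation=cv2.INTER_CUBIC))
E
```

```text
t: 25.15
eef_pos: [0.6092, -0.0272, -0.0147]
ee_rot: [0.704, 0.71, -0.001, 0.001]
ft_force: [-0.1, -5.1, 2.6]
opening: 0.0239
t: 25.95
eef_pos: [0.6081, 0.0103, -0.015]
ee_rot: [0.704, 0.71, -0.001, 0.0]
ft_force: [0.8, -5.5, 1.6]
opening: 0.0238
t: 26.35
eef_pos: [0.6081, 0.0164, -0.015]
ee_rot: [0.704, 0.71, -0.001, -0.0]
ft_force: [0.6, -5.8, 0.8]
opening: 0.0236
```

View pics/top11.png

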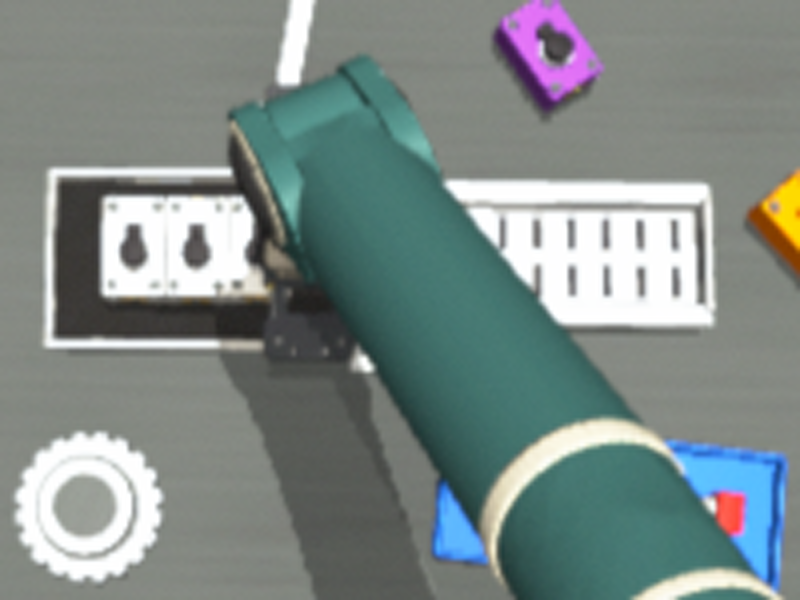

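The row now stands on the inspection tray (top crop 100–290). I back off, lift, and move away to check.

```bash
python3 -m handwheel '[[26,[0,-0.004,0],[0,0,0]],[26,[0,-0.008,0],[0,0,0]],[26,[0,-0.01,0],[0,0,0]],[26,[0,0,0.01],[0,0,0]],[26,[0,0,0.03],[0,0,0]],[26,[0,0,0.04],[0,0,0]],[26,[0,0,0.04],[0,0,0]],[26,[0,0,0],[0,0,0]]]'
python3 -m handwheel '[[26,[-0.02,-0.03,0.01],[0,0,0]],[26,[-0.02,-0.03,0],[0,0,0]],[26,[-0.02,-0.03,0],[0,0,0]],[26,[-0.02,-0.03,0],[0,0,0]],[26,[-0.02,-0.03,0],[0,0,0]],[26,[-0.02,-0.03,0],[0,0,0]],[26,[-0.02,-0.03,0],[0,0,0]],[26,[0,0,0],[0,0,0]]]'
python3 -m handwheel '[[26,[0,0,0],[0,0,0]],[26,[0,0,0],[0,0,0]]]'
python3 - <<'E'
from h import *
for n,o in(("scene",(100,130)),("top",(200,130))):
    b=bot.capture(n); cv2.imwrite(f'pics/{n}12f.png',b); cv2.imwrite(f'pics/{n}12.png',cv2.resize(b[o[1]:o[1]+150,o[0]:o[0]+200],None,fx=4,fy=4,interpolation=cv2.INTER_CUBIC))
E
```

```text
t: 27.25
eef_pos: [0.6129, -0.0038, 0.1118]
ee_rot: [0.704, 0.711, 0.004, 0.004]
ft_force: [-0.5, 0.1, -0.2]
opening: 0.0238
t: 28.05
eef_pos: [0.4652, -0.2195, 0.1147]
ee_rot: [0.706, 0.708, -0.001, -0.0]
ft_force: [0.4, -0.6, 1.3]
opening: 0.0236
t: 28.25
eef_pos: [0.4693, -0.2135, 0.1153]
ee_rot: [0.703, 0.711, 0.0, 0.0]
ft_force: [0.0, 0.3, -1.0]
opening: 0.024
```

View pics/top12.png

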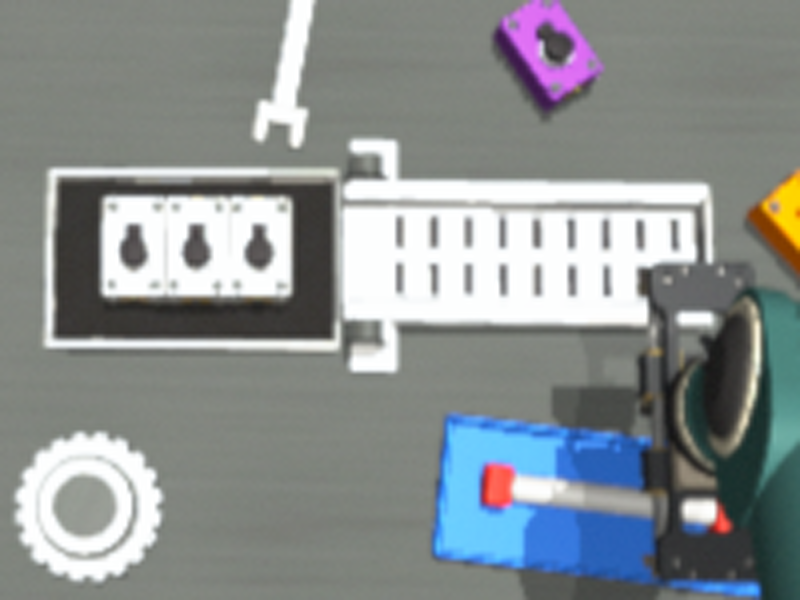

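View pics/scene12.png

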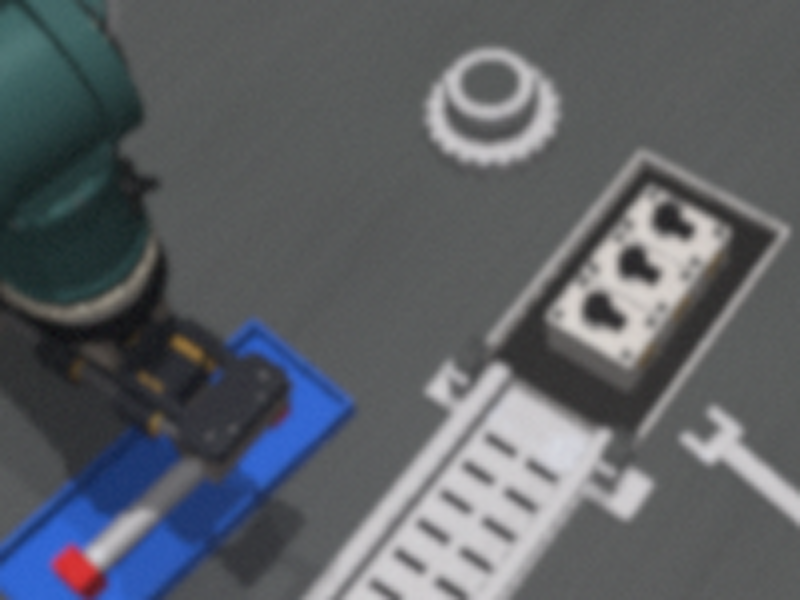

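Run:
```python
from h import *
a=cv2.imread("pics/top0.png");b=cv2.imread("pics/top12f.png")
for nm,(x,y,w,h) in dict(hub=(200,234,45,45),wrench=(255,110,35,60),spray=(90,230,45,40)).items():
    s,_=cv2.phaseCorrelate(a[y:y+h,x:x+w].mean(2),b[y:y+h,x:x+w].mean(2)); print(nm,np.round(s,2),"px")
y=.014;R=np.array([[np.cos(y),np.sin(y)],[-np.sin(y),np.cos(y)]])
P=[R@(ray("top",np.array(p)/4+[200,130]-.4,.049)-[.605,-.0085]) for p in((101,198),(103,298),(292,197),(292,298))]
print(np.array(P),np.mean(P,0))
o=bot.observe();print(o['t'],abs(o['dq']).max())
bot.close_job()
```

```text
hub [0.5  0.53] px
wrench [-0.23 -0.02] px
spray [ 0.55 -0.01] px
[[ 0.0384  0.177 ]
 [-0.0362  0.174 ]
 [ 0.0404  0.0359]
 [-0.0349  0.0356]] [0.0019 0.1056]
28.35 0.003607268380456301
the job is handed in; nothing more can be done
```

The job is done and handed in at about 28 s of robot time. The retaining bar is in the blue tray and the three silver blocks are on the inspection tray as one closed row.

- **Bar:** I pulled it straight out of both clips and lowered it until it touched. After letting go, its centre was about 5 mm off the tray's middle across and 2 mm along, by the camera. At the end the pictures still showed it in the tray.
- **Blocks:** I pushed the row out with two fingers against the rear block, at about 5 N. The last pictures show all three upright. The row spans about 36 to 176 mm past the tray's near edge, about 2 mm off its centre line and square to it. It measures about 140 mm for three 46 mm blocks, so it is closed.
- **Bystanders:** hub, spanner and spray can showed shifts of under 1 pixel (about 2 mm), which is at the noise level. The arm was clear of everything, and its joints were practically still, when I handed in.

**Disagreement found:** the measured tool height reads about 34 mm too low. Because of this, two early closings shut on nothing above the bar, and one light touch pressed its top with about 8 N. The bar did not move in the pictures. I corrected for the offset from then on, and two later checks agreed with it: the height of the held bar in the pictures, and where it touched down in the tray.

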